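Tip a painting panel up onto a table easel

ROBOT

A 6-joint arm with a two-finger parallel gripper is mounted at the origin on the work surface; the furniture and walls round the work are solid. World frame = base frame: x ahead of the robot, y to its left, z up, the work surface at z = 0. Lengths are in m, angles in rad, forces in N, time in s.
With the tool pointing down it reaches from about 0.375 to 0.9 m from the base axis. Payload 3.1 kg.
Tool frame: the origin (TCP) lies at the centre of the arm's flange, where the gripper is bolted on; the fingertips stand 173 mm ahead of it and the grasp point (between the pads) lies 155 mm ahead of it; z points along the fingers, x is the direction in which the jaws open and shut, and the axes are right-handed (so a half turn about z gives the same grasp; the last joint's range is limited). The gripper opens to 85 mm and grips with 20 to 120 N. Pads are 22 mm wide; open, the fingers measure 114 mm over their backs; the gripper's body (76 mm by 85 mm) begins 54 mm behind the grasp point. The pads swing forward as they close: fully open they stand 13 mm farther back than shut.
Start: joints at [1.081, 0.527, 1.433, -0, 1.181, -0.178], TCP at [0.192, 0.595, 0.405] pointing down, gripper open.
Joint ranges: [-3.08, 3.08], [-0.75, 2.2], [0.22, 2.44], [-1.43, 4.57], [0, 2.65], [-2.85, 2.85]. Speed limits (rad/s): [2.79, 2.79, 3.14, 3.14, 3.14, 3.14].

INTERFACE

Orientations are given as a unit quaternion [x, y, z, w].
In Python, from station import manip gives the robot as it stands.
- The arm moves only by the shell command python3 -m jog 'ROWS' [OPENING] [FORCE]. ROWS is JSON, a list that holds one entry, the list of rows, each a list of 4 numbers: the shift along the world's x, y, z in mm, then the turn about the world's z in degrees. A call has exactly 8 rows; each row shifts and turns the commanded pose from where the row before left it; what a row does not reach is not made up. A row lasts 1/8 s, in which the tool goes at most 62.5 mm and 10.7 degrees, less where a joint would pass 70% of its speed; a pose out of reach is approached as far as the arm can. A call is refused whole if a number of a shift passes 62.5 or a number of a turn 10.7, either way. A call with a gripper value outside its range is refused whole. OPENING is the opening in per cent of the stroke, from 0 (shut) to 100 (fully open), set as the call begins (- or left out, the last holds). The fingers move at their own pace and stop on an object; FORCE is the grip in N (left out, the last holds). Time passes only in rows, so rows that do not move let the fingers close, or fill a call up. It gives the time, the measured TCP pose, the force and the opening at its end, in the units of the state.
- manip.sense(): the state, without advancing time (a new reading comes with each control period).
- manip.snapshot(name): name is "scene" or "top" or "wrist"; returns the picture (384x512x3 uint8, red, green, blue); there is no depth.
- manip.camera_info(name): a dict with "fx", "fy", "cx", "cy" (pixels), "R" (3x3) and "t" (3): a world point X has camera coordinates R X + t. Camera axes: x right, y down, z forward; pixel columns grow to the right and rows downward; lengths in m; the calibration is good to about 2 mm. The wrist camera is an equidistant fisheye: a pixel r from the principal point sees the ray r / f radians off the axis. A picture is of the moment at which its call begins: read the wrist's pose just before it. camera_info takes no time and is no camera call; for the wrist camera it gives the pose at the moment of the call.
- manip.sign_off(): hands the job in, once; it reports no verdict.
The state is a dict: "t": time; "q": joint angles; "qd": joint speeds; "tau": joint torques, N m; "tcp_pos": TCP position; "tool_rot": TCP orientation; "force": force on the tool from outside, world axes, zero at the start; "ft_torque": the same for the moment, N m; "finger_gap": opening from 0.0 (shut) to 1.0 (fully open).
Only numpy, scipy, OpenCV 4.12 (cv2) and the standard library are available. Lean on these libraries where they do the work, as an engineer would, in place of code of your own. Each camera call takes 0.05 s, during which the arm holds its last target. There are 200 camera calls.

TASK

The painting panel lies face down across the two runners of the small table easel. Gently slide it, still lying flat, onto the easel's ledge until it meets the sloping back, then tip its outer edge (the one away from the back) up so that it is left standing centred and square on the ledge, leaning flush against the back. Leave the ink bottle and the spool beside it where they are.

Things in the scene. Friction and masses are not known exactly. Their poses are not given: they have to be found in the camera images.
- easel: Fixed wooden table easel, 220 mm wide, its open front to the robot's left. Origin on the table under the middle of the ledge's front edge; x points from the front across the ledge to the back, y along the ledge, z up. In front two runners lie along x from x = -250 to -12 mm, 20 mm wide, centred at y = -85 and +85 mm, tops 60 mm high; the 150 mm between them is open but for a low cross rail (x = -71 to -49 mm, 20 mm high).
- ledge_front (a point): Middle of the ledge's front edge, on its top, 58 mm above the table. The ledge is a fixed level board 220 mm long, from here 90 mm deep in easel x, in line with the runners. On it stands the back.
- ledge_rear (a point): Middle of the ledge's rear edge, 90 mm behind ledge_front. The back is a rigid wooden frame 170 mm wide, 210 mm high, square to easel x, leaning 20 degrees from vertical away from the front. Its foot was clamped by the last user: its face meets the ledge anywhere from 22 to 42 mm behind ledge_front. That setting is not measured and must be seen or felt; it does not move.
- panel: Loose painting panel, 130 mm (x) by 190 mm (y), 14 mm thick, 0.2 to 0.33 kg: white 5 mm board with a raised plywood frame round its back. Origin at the centre of the white face, z out of the back. Starts face down (z up) on the runners, its x about along easel x; its outer edge (x = -65 mm) is free underneath. Slides under 1 to 4 N. Leaning flush, z is 110 degrees from vertical, outer edge uppermost.
- panel_foot (a point): Middle of the panel's inner edge on the white face (panel x = +65 mm, z = 0): the edge that goes to the back, about which the panel tips, and that ends at the bottom. When the panel leans flush this point lies about 13 mm in front of the back's face and 63 mm above the table.
- ink_bottle: Bystander: black ink bottle 42 mm wide, 60 mm tall, standing beside the easel; origin at the centre of its base, z up.
- spool: Bystander: wooden thread spool 31 mm wide, 40 mm tall, standing beside the easel; origin at the centre of its base, z up.

How it is judged:
By the outcome, as a careful person would: the job done as asked, in the order asked, and still so for the second after the job is handed in, with the robot touching nothing.
It also fails if it takes over 48 s, if anything falls off the work surface, if the arm or the gripper's body presses on something with over 40 N, if the wrist force passes 120 N, or if a joint passes its speed limit or range.

## Working session

There is one attempt and no reset: what is moved stays moved. The work goes in short steps, Python scripts to look and compute and a shell command to move; the robot and the scene stay as the last step left them, time stands still between calls to the robot, and variables do not carry over. Pictures are saved under pics/ and viewed, about 8 in all and at most 12, crops included, and the job is handed in when it is done.

```bash
mkdir -p pics; ls; python3 - <<'E'
from station import manip
import cv2,numpy as np
s=manip.sense();print({k:np.round(v,3) for k,v in s.items()})
for n in("scene","top","wrist"):
    c=manip.camera_info(n);print(n,{k:np.round(v,3).tolist() for k,v in c.items()})
    cv2.imwrite(f"pics/{n}0.png",manip.snapshot(n)[:,:,::-1])
E
```

```text
pics
{'t': np.float64(0.0), 'q': array([ 1.081,  0.528,  1.434, -0.   ,  1.181, -0.179]), 'qd': array([ 0.002,  0.   ,  0.001, -0.001,  0.001,  0.002]), 'tau': array([ 1.0000e-03, -4.4235e+01, -1.7802e+01, -0.0000e+00,  8.0000e-03,
        0.0000e+00]), 'tcp_pos': array([0.192, 0.595, 0.404]), 'tool_rot': array([ 0.808,  0.589, -0.001,  0.   ]), 'force': array([ 0.341, -0.312, -0.982]), 'ft_torque': array([-0.002, -0.014, -0.002]), 'finger_gap': np.float64(1.006)}
scene {'fx': 481.098, 'fy': 481.098, 'cx': 264.411, 'cy': 193.394, 'R': [[0.815, -0.58, 0.016], [-0.497, -0.712, -0.497], [0.3, 0.397, -0.867]], 't': [-0.458, 0.331, 0.802]}
top {'fx': 373.692, 'fy': 373.692, 'cx': 251.664, 'cy': 189.53, 'R': [[-0.118, -0.993, 0.001], [-0.967, 0.115, -0.226], [0.224, -0.028, -0.974]], 't': [0.075, 0.568, 0.808]}
wrist {'fx': 297.319, 'fy': 297.319, 'cx': 253.58, 'cy': 189.382, 'R': [[0.306, 0.952, -0.002], [0.905, -0.291, 0.309], [0.294, -0.096, -0.951]], 't': [-0.625, -0.04, 0.381]}
```

View pics/scene0.png

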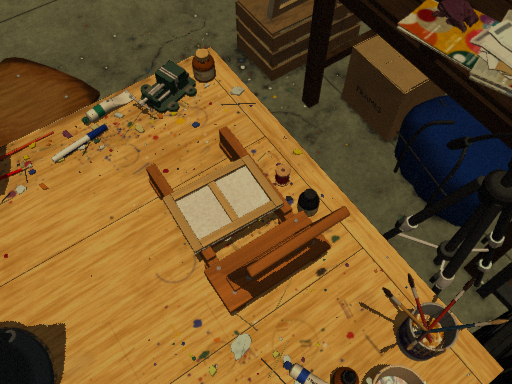

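View pics/top0.png

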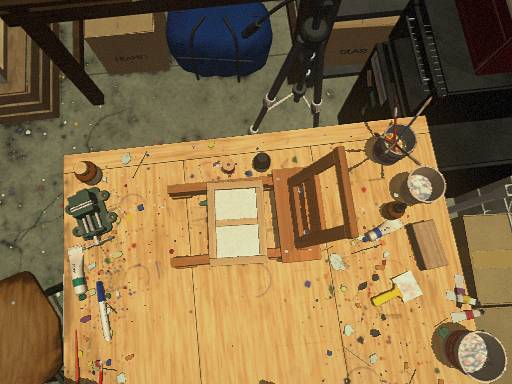

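The top view has the easel front at left (runner ends near (170,190) and (172,262)), the panel around (238,222), the back right at (285-355), the bottle at (262,161) and the spool at (228,166). Next I'll look closer.

```bash
python3 - <<'E'
import cv2
a=cv2.imread("pics/top0.png")[140:280,155:365]
cv2.imwrite("pics/top0c.png",cv2.resize(a,None,fx=3.8,fy=3.8,interpolation=cv2.INTER_CUBIC))
E
```

```text
(no output)
```

View pics/top0c.png

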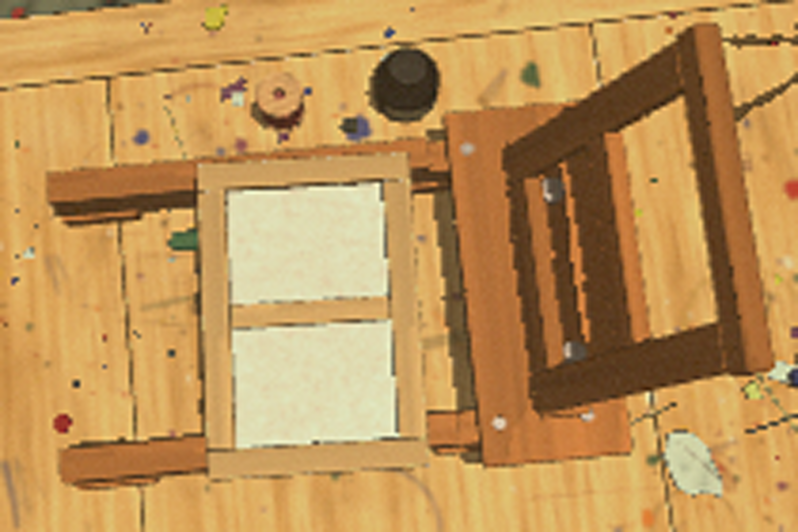

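View pics/wrist0.png

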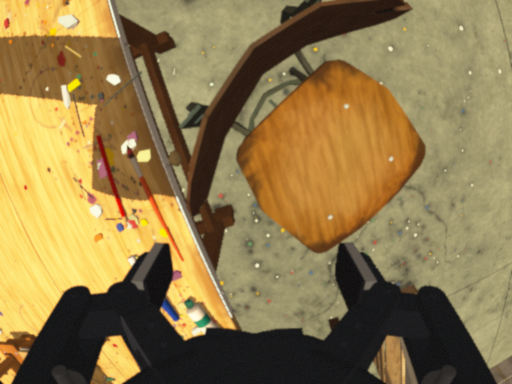

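Crop shows the panel corners at (198,165), (408,152), (428,467), (210,480), the ledge front corners at (446,112) and (485,466), and the back's foot line at (506,165)–(540,405). The wrist view shows only the floor beside the table, so it is of no use here.

```bash
cat > h.py <<'E'
import numpy as np, cv2
from station import manip
def ray(name,u,v,z,ci=None):
    c=ci or manip.camera_info(name); R=np.array(c["R"]);t=np.array(c["t"])
    a=np.array([(u-c["cx"])/c["fx"],(v-c["cy"])/c["fy"]])
    if name=="wrist":
        r=np.hypot(*a); d=np.r_[a/max(r,1e-9)*np.sin(r),np.cos(r)]
    else: d=np.r_[a,1]
    o=-R.T@t; d=R.T@d; return o+d*(z-o[2])/d[2]
E
python3 - <<'E'
from h import *
def P(x,y,z): return ray("top",155+(x+.5)/3.8-.5,140+(y+.5)/3.8-.5,z)*1000
pc=[P(*p,.074) for p in((198,165),(408,152),(428,467),(210,480))]
lf=[P(*p,.058) for p in((446,112),(485,466))]
bf=[P(*p,.058) for p in((506,165),(540,405))]
re=[P(*p,.060) for p in((48,172),(60,452),(62,482))]
for n,l in(("panel",pc),("ledge",lf),("back",bf),("runner",re)): print(n,np.round(l)[:,:2].tolist())
o=(lf[0]+lf[1])/2; e=lf[0]-lf[1]; print("ledge len",np.linalg.norm(e)); ey=e[:2]/np.linalg.norm(e); ex=np.array([ey[1],-ey[0]])
print("o",o,"ex",ex,"ang",np.degrees(np.arctan2(ex[1],ex[0])))
for l in(pc,bf,re): print([np.round([(p-o)[:2]@ex,(p-o)[:2]@ey],1).tolist() for p in l])
d=pc[1]-pc[0];d2=pc[2]-pc[3];d3=pc[0]-pc[3];d4=pc[1]-pc[2]
print([np.linalg.norm(x) for x in(d,d2,d3,d4)],[np.degrees(np.arctan2(x[1],x[0])) for x in(d,d2,d3,d4)],np.mean(pc,0))
for n,p,z in(("bottle",(410,65),.06),("spool",(278,92),.04)): print(n,P(*p,z))
E
```

```text
panel [[598.0, 109.0], [591.0, -19.0], [402.0, -7.0], [409.0, 119.0]]
ledge [[618.0, -47.0], [399.0, -42.0]]
back [[579.0, -80.0], [430.0, -79.0]]
runner [[608.0, 203.0], [437.0, 207.0], [419.0, 208.0]]
ledge len 219.28314363617977
o [508.28452781 -44.54522719  58.        ] ex [-0.02526715 -0.99968073] ang -91.44785536582577
[[-155.7, 85.7], [-27.2, 81.9], [-34.5, -107.6], [-161.3, -103.1]]
[[33.6, 72.1], [36.8, -77.0]]
[[-250.0, 93.5], [-250.2, -78.1], [-249.7, -95.6]]
[np.float64(128.56578576163255), np.float64(126.88339700134674), np.float64(188.91878298851177), np.float64(189.6472180803318)] [np.float64(-93.12096995616345), np.float64(-93.44641701793589), np.float64(-3.129336246206889), np.float64(-3.6382089372529083)] [499.91235238  50.35519824  74.        ]
bottle [650.60116964 -28.58969776  60.        ]
spool [648.96754524  56.58031206  40.        ]
```

Sizes agree with the given ones (ledge 219 of 220, panel about 189x128, runner ends at -250). The foot of the back is at about +35 mm. The panel is about 11 mm off centre towards easel -y and turned about -1.9°. Plan: pinch the middle bar, slide and square the panel flat, then tip it with two open fingers.

```bash
python3 -m jog '[[[20,-34,-4,-4.7],[20,-34,-4,-4.7],[20,-34,-4,-4.7],[20,-34,-4,-4.7],[20,-34,-4,-4.7],[20,-34,-4,-4.7],[20,-34,-4,-4.7],[20,-34,-4,-4.7]]]' 60 20
python3 -m jog '[[[20,-34,-4,-4.7],[20,-34,-4,-4.7],[20,-34,-4,-4.7],[20,-34,-4,-4.7],[20,-34,-4,-4.7],[20,-34,-4,-4.7],[20,-34,-4,-4.7],[8,-35,-4,-5.1]]]'
python3 - <<'E'
from h import *
s=manip.sense();x,y=s["tool_rot"][:2];print(s["tcp_pos"],np.degrees(2*np.arctan2(y,x)),s["t"])
cv2.imwrite("pics/w1.png",manip.snapshot("wrist")[:,:,::-1])
E
```

```text
t: 1.15
tcp_pos: [0.3522, 0.3217, 0.3725]
tool_rot: [0.955, 0.296, 0.0, -0.0]
force: [0.7, 0.4, -0.7]
finger_gap: 0.602
t: 2.15
tcp_pos: [0.5008, 0.0485, 0.3405]
tool_rot: [0.999, -0.032, 0.001, 0.0]
force: [-0.6, 0.6, 0.3]
finger_gap: 0.597
[0.50083521 0.04849059 0.34051122] -3.643142134722081 2.15
```

View pics/w1.png

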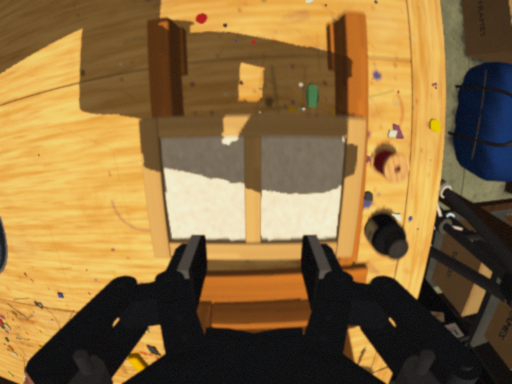

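The wrist view shows the panel's outer edge from (141,119) to (367,117), the middle bar centred near (253,140) and (253,235), and the fingers straddling it.

```bash
python3 - <<'E'
from h import *
ci=manip.camera_info("wrist")
for p in((141,118),(367,117),(246,180),(260,180),(253,142),(253.5,238),(247,240),(260,240)): print(p,np.round(ray("wrist",*p,.074,ci)*1000,1))
E
```

```text
(141, 118) [413.8 116.1  74. ]
(367, 117) [599.7 104.5  74. ]
(246, 180) [496.4  56.6  74. ]
(260, 180) [508.   55.9  74. ]
(253, 142) [504.3  87.8  74. ]
(253.5, 238) [499.    2.7  74. ]
(247, 240) [493.1   1.1  74. ]
(260, 240) [5.047e+02 3.000e-01 7.400e+01]
```

```bash
python3 -m jog '[[[1,1,-20,0.1],[0,0,-20,0],[0,0,-20,0],[0,0,-20,0],[0,0,-12,0],[0,0,-7,0],[0,0,-2,0],[0,0,0,0]]]' 45
python3 -m jog '[[[0,0,0,0],[0,0,0,0],[0,0,0,0],[0,0,0,0],[0,0,0,0],[0,0,0,0],[0,0,0,0],[0,0,0,0]]]' 0 25
python3 - <<'E'
from h import *
cv2.imwrite("pics/w2.png",manip.snapshot("wrist")[:,:,::-1])
E
```

```text
t: 3.2
tcp_pos: [0.5009, 0.0509, 0.24]
tool_rot: [1.0, -0.029, 0.0, 0.0]
force: [0.1, 0.1, 0.8]
finger_gap: 0.45
t: 4.2
tcp_pos: [0.5008, 0.0509, 0.2402]
tool_rot: [1.0, -0.029, 0.0, 0.0]
force: [-0.9, 0.2, 5.4]
finger_gap: 0.152
```

View pics/w2.png

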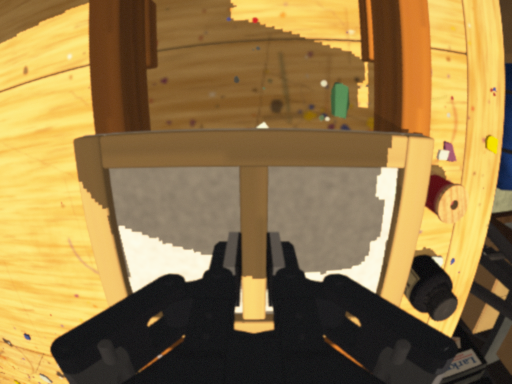

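Bar pinched (gap 0.152, about 13 mm, as seen). Next I slide, centre and square it slowly.

```bash
python3 -m jog '[[[0,-2,1,0],[1,-4,0,0.3],[1.5,-5,0,0.4],[1.5,-6,0,0.4],[1.5,-6,0,0.4],[1.5,-6,0,0.4],[1,-6,0,0.2],[0.5,-5,0,0]]]' 
python3 -m jog '[[[0,-4,0,0],[0,-3,0,0],[0,-3,0,0],[0,-2,0,0],[0,-1,0,0],[0,-1,0,0],[0,-1,0,0],[0,0,0,0]]]'
```

```text
t: 5.25
tcp_pos: [0.5093, 0.0104, 0.2407]
tool_rot: [1.0, -0.011, 0.0, 0.0]
force: [-0.1, -0.2, -3.5]
finger_gap: 0.154
t: 6.25
tcp_pos: [0.5092, -0.0042, 0.2407]
tool_rot: [1.0, -0.011, -0.0, -0.0]
force: [-0.6, -0.1, -3.3]
finger_gap: 0.152
```

```bash
python3 -m jog '[[[0,-1,-0.5,0],[0,-1,-0.5,0],[0,-1,0,0],[0,-1,0,0],[0,-1,0,0],[0,-1,0,0],[0,0,0,0],[0,0,0,0]]]' 
python3 -m jog '[[[0,-1,-0.3,0],[0,-1,-0.3,0],[0,0,0,0],[0,-1,0,0],[0,0,0,0],[0,-0.5,0,0],[0,0,0,0],[0,0,0,0]]]'
```

```text
t: 7.25
tcp_pos: [0.5094, -0.0099, 0.2403]
tool_rot: [1.0, -0.011, 0.001, -0.0]
force: [0.2, 4.8, 4.7]
finger_gap: 0.149
t: 8.25
tcp_pos: [0.5093, -0.0119, 0.2402]
tool_rot: [1.0, -0.012, 0.001, -0.002]
force: [0.4, 12.9, 11.3]
finger_gap: 0.156
```

Met the back (12.9 N; gently enough, no more). Release, rise and look.

```bash
python3 -m jog '[[[0,0.5,0,0],[0,0.5,0,0],[0,0,0,0],[0,0,0,0],[0,0,25,0],[0,10,30,0],[0,35,30,0],[0,50,20,0]]]' 45
python3 - <<'E'
from h import *
s=manip.sense();print(s["tcp_pos"],s["t"])
a=manip.snapshot("top")[:,:,::-1][140:280,155:365]
b=manip.snapshot("wrist")[:,:,::-1]
cv2.imwrite("pics/w3.png",b)
np.save("c3.npy",manip.camera_info("wrist"),allow_pickle=True)
a=cv2.resize(a,(800,533),interpolation=cv2.INTER_CUBIC); cv2.imwrite("pics/t3.png",a)
E
```

```text
t: 9.25
tcp_pos: [0.5097, 0.0822, 0.3455]
tool_rot: [1.0, -0.012, 0.001, 0.0]
force: [-0.1, 0.1, -0.7]
finger_gap: 0.449
[0.50974301 0.08222509 0.34547929] 9.25
```

View pics/t3.png

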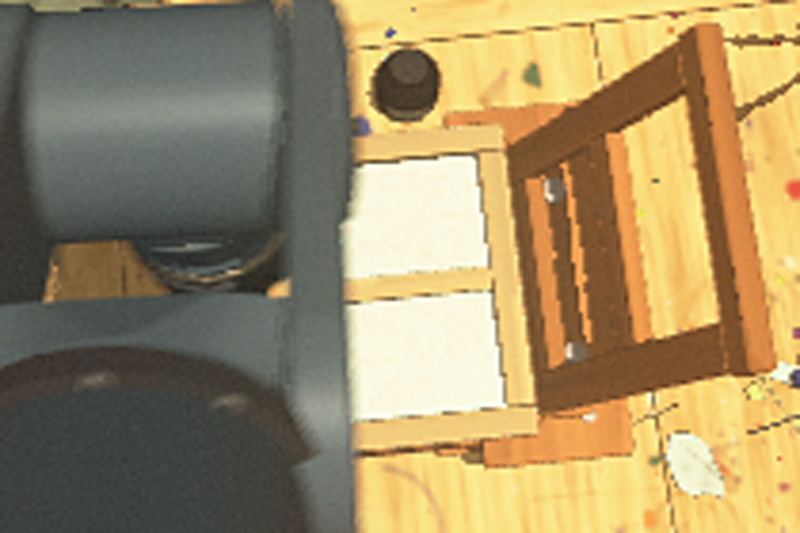

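View pics/w3.png

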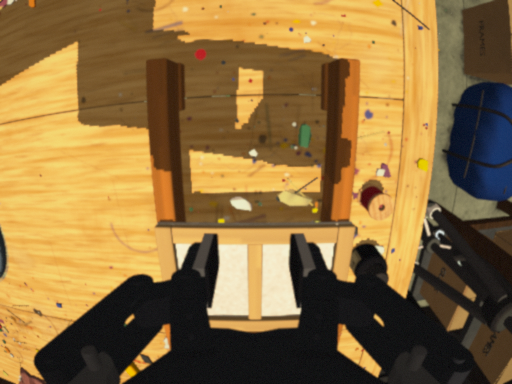

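The top view shows the panel's inner edge from (503,126) to (537,434), touching the back. In the wrist view its outer edge runs (157,222)–(356,222) between the runners.

```bash
python3 - <<'E'
from h import *
o=np.array([508.3,-44.5]);ex=np.array([-.02527,-.99968]);ey=-np.array([ex[1],-ex[0]])
E=lambda p:np.round([(p[:2]-o)@ex,(p[:2]-o)@ey],1)
print([E(ray("top",155+(x+.5)/3.81-.5,140+(y+.5)/3.81-.5,.072)*1000) for x,y in((503,126),(537,434))])
ci=np.load("c3.npy",allow_pickle=True).item()
for x,y,z in((157,222,.073),(356,222,.073),(148,60,.06),(359,60,.06),(161,210,.06),(352,210,.06)): 
    p=ray("wrist",x,y,z,ci)*1000; print(p[:2],E(p))
E
```

```text
[array([32.1, 93.8]), array([ 30.5, -93.8])]
[420.20684314  56.88845227] [-99.1 -90.6]
[605.37659667  53.12460316] [-100.    94.6]
[420.05600516 203.30902856] [-245.5  -94.5]
[604.69276642 200.20937197] [-247.1   90.2]
[421.25507547  63.68335905] [-105.9  -89.8]
[604.81337089  60.0534554 ] [-107.    93.8]
```

Panel is centred and square to within about 1 mm, with the foot at about +32 and the outer edge at world y≈54. Next: fully open fingers down in front of the outer edge, then feel for it.

```bash
python3 -m jog '[[[1,0,-10,-0.1],[0,0,-20,0],[0,0,-25,0],[0,0,-25,0],[0,0,-25,0],[0,0,-20,0],[0,0,-6,0],[0,0,0,0]]]' 100
python3 -m jog '[[[0,-5,0,0],[0,-4,0,0],[0,-2,0,0],[0,-2,0,0],[0,-2,0,0],[0,-1,0,0],[0,-1,0,0],[0,0,0,0]]]'
```

```text
t: 10.35
tcp_pos: [0.51, 0.0815, 0.2122]
tool_rot: [1.0, -0.013, -0.001, 0.0]
force: [0.2, 0.3, -0.4]
finger_gap: 1.001
t: 11.35
tcp_pos: [0.5102, 0.0653, 0.2131]
tool_rot: [1.0, -0.012, -0.0, -0.0]
force: [0.5, -0.6, 1.4]
finger_gap: 1.0
```

```bash
python3 -m jog '[[[0,-1,0,0],[0,0,0,0],[0,-1,0,0],[0,0,0,0],[0,-0.5,0,0],[0,0,0,0],[0,0,0,0],[0,0,0,0]]]'
```

```text
t: 12.35
tcp_pos: [0.5102, 0.0632, 0.2131]
tool_rot: [1.0, -0.012, 0.0, -0.0]
force: [0.6, 4.6, -0.3]
finger_gap: 1.001
```

```bash
python3 -m jog '[[[0,-0.5,0,0],[0,0,1,0],[0,0,1.5,0],[0,0,1.5,0],[0,0,2,0],[0,0,2,0],[0,0,2,0],[0,0,0,0]]]'
python3 - <<'E'
from h import *
cv2.imwrite("pics/w4.png",manip.snapshot("wrist")[:,:,::-1])
s=manip.snapshot("scene")[:,:,::-1]
cv2.imwrite("pics/s4.png",cv2.resize(s[110:320,130:370],None,fx=2.6,fy=2.6))
E
```

```text
t: 13.35
tcp_pos: [0.5101, 0.0627, 0.2231]
tool_rot: [1.0, -0.012, -0.0, -0.0]
force: [-0.1, 5.8, -1.0]
finger_gap: 1.0
```

View pics/w4.png

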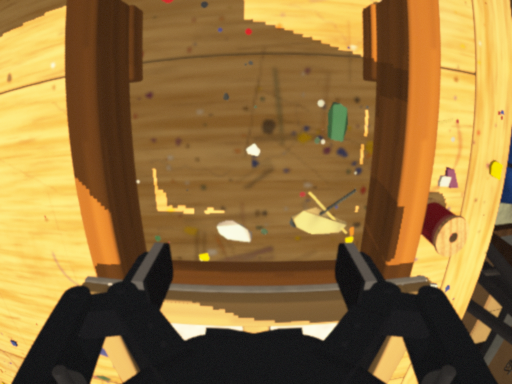

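The outer-edge strip is at row ~285 across both fingers. The -1 N vertical force suggests the edge is being carried. Continue along the arc.

```bash
python3 -m jog '[[[0,-0.2,2,0],[0,-0.4,3,0],[0,-0.4,3,0],[0,-0.5,3,0],[0,-0.6,3,0],[0,-0.7,3,0],[0,-0.7,3,0],[0,-0.5,2,0]]]'
python3 - <<'E'
from h import *
s=manip.snapshot("scene")[:,:,::-1]
w=manip.snapshot("wrist")[:,:,::-1]
a=cv2.resize(s[130:320,140:360],(440,380))
cv2.imwrite("pics/s5.png",np.hstack([a,cv2.resize(w,(360,270))[:,:] if 0 else cv2.copyMakeBorder(cv2.resize(w,(360,270)),0,110,0,0,cv2.BORDER_CONSTANT)]))
E
```

```text
t: 14.45
tcp_pos: [0.51, 0.0591, 0.2452]
tool_rot: [1.0, -0.012, -0.0, -0.001]
force: [1.2, 7.6, 0.9]
finger_gap: 0.996
```

View pics/s5.png

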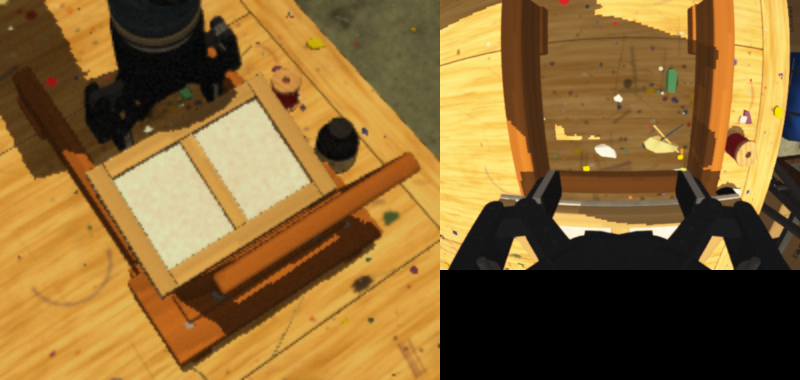

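The panel is tipping about its foot, with the outer edge up and shadow beneath it. Continue along the computed arc.

```bash
python3 -m jog '[[[0,-0.9,4.3,0],[0,-1.1,4.3,0],[0,-1.2,4.2,0],[0,-1.3,4.2,0],[0,-1.4,4.1,0],[0,-1.5,4,0],[0,-1.6,4,0],[0,-1.7,3.9,0]]]'
```

```text
t: 15.55
tcp_pos: [0.5099, 0.0483, 0.2783]
tool_rot: [1.0, -0.012, -0.0, -0.001]
force: [-1.0, 7.5, 2.1]
finger_gap: 1.0
```

```bash
python3 -m jog '[[[0,-2.3,4.8,0],[0,-2.5,4.8,0],[0,-2.7,4.5,0],[0,-2.9,4.3,0],[0,-3.1,4.2,0],[0,-3.3,4,0],[0,-3.5,3.9,0],[0,-3.6,3.7,0]]]'
```

```text
t: 16.55
tcp_pos: [0.5096, 0.025, 0.3131]
tool_rot: [1.0, -0.013, -0.0, -0.002]
force: [-1.6, 9.3, 6.4]
finger_gap: 1.0
```

```bash
python3 -m jog '[[[0,-2.5,5,0],[0,-3.5,4.5,0],[0,-4,3.8,0],[0,-4.2,3.3,0],[0,-4.5,3,0],[0,-4.7,2.6,0],[0,-4.9,2.3,0],[0,-5,2,0]]]'
```

```text
t: 17.55
tcp_pos: [0.5102, -0.01, 0.3389]
tool_rot: [1.0, -0.012, 0.0, 0.0]
force: [-0.3, 0.4, -0.4]
finger_gap: 1.002
```

Near-zero force is expected close to balance, but I'll verify it's still up.

```bash
python3 - <<'E'
from h import *
s=manip.snapshot("scene")[:,:,::-1]; t=manip.snapshot("top")[:,:,::-1]
w=manip.snapshot("wrist")[:,:,::-1]
a=cv2.resize(s[110:310,140:360],(400,364)); b=cv2.resize(t[140:280,155:365],(400,267)); c=cv2.resize(w,(400,300))
z=np.zeros((600,800,3),np.uint8); z[:364,:400]=a; z[:267,400:]=b; z[280:580,400:]=c
cv2.imwrite("pics/m6.png",z)
E
```

```text
(no output)
```

View pics/m6.png

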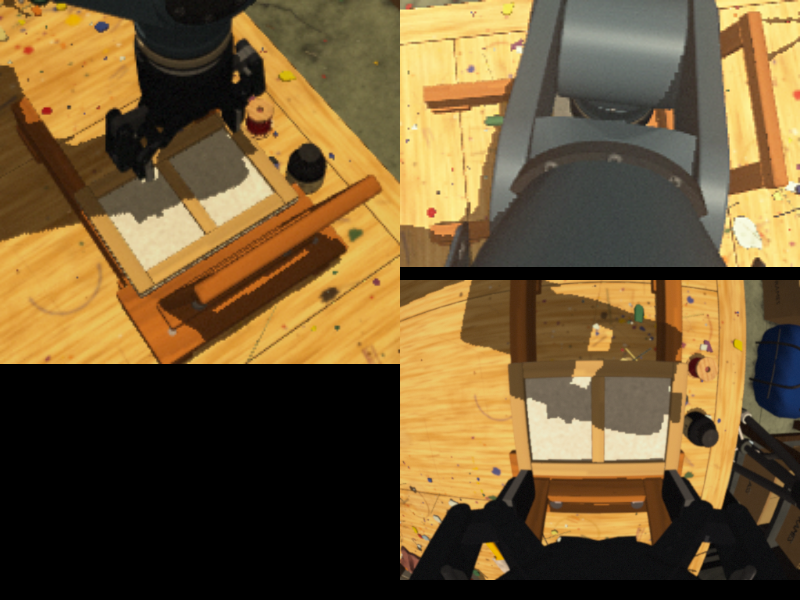

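It fell back flat. The wrist pane shows the panel lying with its outer edge at (510,362)–(687,360). The force direction at the last contact (up and outward) says the fingertips were riding on the end face and slipped over the top, so they need to sit about 25 mm lower. Measure where the panel is now, without viewing.

```bash
python3 - <<'E'
from h import *
o=np.array([508.3,-44.5]);ex=np.array([-.02527,-.99968]);ey=-np.array([ex[1],-ex[0]])
E=lambda p:np.round([(p[:2]-o)@ex,(p[:2]-o)@ey],1)
for n,x,y,z in(("outL",510,362,.074),("outR",687,360,.074),("barO",598,377,.074),("barI",598,462,.074),("inL",534,474,.072),("inR",663,474,.072),("runLend",512,300,.06),("runRend",681,300,.06),("runL",512,350,.06),("runR",681,350,.06)):
    p=ray("wrist",(x-400)*1.28,(y-280)*1.28,z)*1000;print(n,np.round(p[:2],1),E(p))
E
```

```text
outL [419.9  68.5] [-110.8  -91.2]
outR [604.7  66.3] [-113.2   93.6]
barO [511.3  47.8] [-92.4   0.7]
barI [509.1 -46.2] [1.7 0.8]
inL [432.3 -62.6] [ 20.  -75.5]
inR [586.2 -66.4] [19.9 78.4]
runLend [419.4 138.8] [-181.   -93.5]
runRend [603.9 133.9] [-180.8   91.1]
runL [417.7  81.6] [-123.8  -93.7]
runR [602.9  76.9] [-123.7   91.5]
```

Still centred and square, just 12 mm forward. I'll retreat, go down 25 mm deeper, push it flat back to the back, then lift.

```bash
python3 -m jog '[[[0,10,0,0],[0,25,0,0],[0,30,0,0],[0,25,-5,0],[0,13,-25,0],[0,0,-40,0],[0,0,-45,0],[0,0,-29,0]]]'
python3 -m jog '[[[0,0,0,0],[0,-5,0,0],[0,-5,0,0],[0,-5,0,0],[0,-4,0,0],[0,-4,0,0],[0,-3,0,0],[0,0,0,0]]]'
```

```text
t: 18.7
tcp_pos: [0.5095, 0.0944, 0.1929]
tool_rot: [1.0, -0.011, -0.001, -0.0]
force: [-0.2, -0.8, 0.6]
finger_gap: 1.001
t: 19.7
tcp_pos: [0.5104, 0.0674, 0.1952]
tool_rot: [1.0, -0.012, 0.001, 0.0]
force: [-0.4, 1.9, 4.7]
finger_gap: 0.998
```

```bash
python3 -m jog '[[[0,-1,0,0],[0,-1,0,0],[0,-1,0,0],[0,0,0,0],[0,0,0,0],[0,0,0,0],[0,0,0,0],[0,0,0,0]]]'
```

```text
t: 20.7
tcp_pos: [0.5104, 0.0648, 0.1952]
tool_rot: [1.0, -0.012, 0.001, -0.0]
force: [-0.2, 3.7, 6.0]
finger_gap: 0.997
```

```bash
python3 -c "
from h import *
s=manip.sense();print(s['force'],s['ft_torque'],s['tcp_pos'])"
python3 -m jog '[[[0,0,1,0],[0,0,1,0],[0,0,1,0],[0,0,1,0],[0,-0.5,0,0],[0,-0.5,0,0],[0,0,0,0],[0,0,0,0]]]'
python3 -c "
from h import *
s=manip.sense();print(s['force'],s['ft_torque'],s['tcp_pos'])"
```

```text
[-0.15229279  3.66774877  6.03605998] [ 0.50260143 -0.05899129 -0.03396143] [0.51036554 0.06476433 0.19522003]
t: 21.7
tcp_pos: [0.51, 0.0635, 0.1988]
tool_rot: [1.0, -0.012, -0.0, -0.0]
force: [-0.9, 2.3, -0.6]
finger_gap: 1.002
[-0.87313701  2.25570257 -0.5999688 ] [ 0.16473684  0.02977446 -0.04947625] [0.51004025 0.06345104 0.198776  ]
```

```bash
python3 -m jog '[[[0,-1,0,0],[0,-0.1,2,0],[0,-0.1,3,0],[0,-0.2,3,0],[0,-0.3,3,0],[0,-0.4,3,0],[0,-0.5,3,0],[0,-0.4,2,0]]]'
python3 -c "
from h import *
s=manip.sense();print(s['force'],s['ft_torque'],s['tcp_pos'])
cv2.imwrite('pics/w7.png',manip.snapshot('wrist')[:,:,::-1]);cv2.imwrite('pics/s7.png',manip.snapshot('scene')[:,:,::-1])"
```

```text
t: 22.7
tcp_pos: [0.5098, 0.0615, 0.2179]
tool_rot: [1.0, -0.012, -0.0, -0.001]
force: [-0.3, 8.1, -0.7]
finger_gap: 1.002
[-0.34094583  8.13718311 -0.74832665] [1.10900587 0.09965675 0.11484664] [0.5097805  0.06152974 0.21785971]
```

Force and moment place the contact at z≈83 mm (the edge should be at 79 mm): carried well, with 20 mm of finger below it. Go on, checking contact height by moment.

```bash
python3 -m jog '[[[0,-0.8,6,0],[0,-1,6,0],[0,-1.2,6,0],[0,-1.4,6,0],[0,-1.7,5.6,0],[0,-1.9,5.6,0],[0,-2.1,5.5,0],[0,-2.3,5.3,0]]]'
python3 -c "
from h import *
s=manip.sense();print(s['force'],s['ft_torque'],s['tcp_pos'], s['tcp_pos'][2]-s['ft_torque'][0]/s['force'][1])"
```

```text
t: 23.8
tcp_pos: [0.5097, 0.0484, 0.2642]
tool_rot: [1.0, -0.012, -0.001, -0.001]
force: [-1.8, 5.6, 0.6]
finger_gap: 1.001
[-1.83984895  5.56190334  0.61605098] [0.82840841 0.21458484 0.02952082] [0.50972324 0.04836174 0.26419623] 0.11525290025254775
```

```bash
python3 -m jog '[[[0,-2.4,5,0],[0,-2.5,4.8,0],[0,-2.7,4.6,0],[0,-2.9,4.3,0],[0,-3.1,4.1,0],[0,-3.3,3.9,0],[0,-3.4,3.8,0],[0,-3.5,3.5,0]]]'
python3 -c "
from h import *
s=manip.sense();print(s['force'],s['ft_torque'],s['tcp_pos'], s['tcp_pos'][2]-s['ft_torque'][0]/s['force'][1])"
```

```text
t: 24.8
tcp_pos: [0.5098, 0.0246, 0.2985]
tool_rot: [1.0, -0.012, -0.0, -0.0]
force: [0.1, 3.7, -1.5]
finger_gap: 0.999
[ 0.06914771  3.71581015 -1.4773932 ] [ 0.60637244 -0.07483849  0.15778874] [0.50975952 0.02455465 0.29853439] 0.13534724348620716
```

```bash
python3 -m jog '[[[0,-3.8,2.2,0],[0,-4,2.2,0],[0,-4.1,2,0],[0,-4.3,1.8,0],[0,-4.5,1.8,0],[0,-4.6,1.5,0],[0,-4.8,1.3,0],[0,-4.9,1.2,0]]]'
python3 -c "
from h import *
s=manip.sense();print(s['force'],s['ft_torque'],s['tcp_pos'], s['tcp_pos'][2]-s['ft_torque'][0]/s['force'][1])"
```

```text
t: 25.8
tcp_pos: [0.5101, -0.0112, 0.3118]
tool_rot: [1.0, -0.012, -0.0, 0.0]
force: [-0.0, 1.5, 1.7]
finger_gap: 1.002
[-0.02290102  1.46661084  1.70221038] [ 0.11525487 -0.01881807  0.02862489] [ 0.51010947 -0.0111733   0.3117814 ] 0.2331955474166957
```

```bash
python3 - <<'E'
from h import *
def f(im):
    h=cv2.cvtColor(im,cv2.COLOR_BGR2HSV)[130:310,140:350]
    m=((h[...,1]<60)&(h[...,2]>150)).astype(np.uint8); n,l,st,_=cv2.connectedComponentsWithStats(m)
    return m.sum(),[s.tolist() for s in st[1:] if s[4]>80]
print(f(cv2.imread("pics/scene0.png")),f(cv2.imread("pics/s7.png")))
s=manip.snapshot("scene")[:,:,::-1];cv2.imwrite("pics/s8.png",s);print(f(s))
E
```

```text
(np.uint64(0), []) (np.uint64(85), [])
(np.uint64(9), [])
```

```bash
python3 - <<'E'
from h import *
for n in("scene0","s7","s8"):
    im=cv2.imread(f"pics/{n}.png"); print(n,im[215,205],im[190,250])
    h=cv2.cvtColor(im,cv2.COLOR_BGR2HSV)[130:310,140:350]
    m=((h[...,1]<95)&(h[...,2]>120)).astype(np.uint8); n,l,st,_=cv2.connectedComponentsWithStats(m)
    print([s.tolist() for s in st[1:] if s[4]>60])
E
```

```text
scene0 [123 164 183] [126 170 187]
[[75, 36, 55, 52, 1482], [36, 56, 55, 53, 1605]]
s7 [36 60 78] [106 144 159]
[[97, 52, 58, 58, 1752], [57, 74, 60, 61, 1909]]
s8 [24 63 93] [24 62 93]
[[119, 60, 38, 49, 1105], [59, 73, 41, 24, 91], [75, 84, 44, 50, 1214]]
```

```bash
python3 - <<'E'
from h import *
o=np.array([508.3,-44.5]);ex=np.array([-.02527,-.99968]);ey=np.array([.99968,-.02527]); c=manip.camera_info("scene")
for th in (0,50,60,70,80,90):
    t=np.radians(th); p=14*np.sin(t)-14*np.cos(t)*np.tan(np.radians(20)) if th>20 else 0
    F=np.array([33-p,58]); out=[]
    for L,y in((18,-76),(18,-6),(112,-76),(112,-6),(18,6),(18,76),(112,6),(112,76)):
        q=F+L*np.array([-np.cos(t),np.sin(t)])+5*np.array([np.sin(t),np.cos(t)])
        X=np.r_[o+q[0]*ex+y*ey,q[1]]/1000; X=np.array(c["R"])@X+c["t"]
        out.append([c["fx"]*X[0]/X[2]+c["cx"]-140,c["fy"]*X[1]/X[2]+c["cy"]-130])
    for w in(out[:4],out[4:]):
        w=np.array(w); a=w.min(0);b=w.max(0)-a; print(th,np.round(np.r_[a,b]),end="")
    print()
E
```

```text
0 [57. 76. 60. 58.]0 [95. 56. 59. 55.]
50 [63. 69. 55. 64.]50 [104.  46.  51.  63.]
60 [67. 72. 51. 61.]60 [108.  49.  46.  61.]
70 [71. 77. 47. 57.]70 [114.  54.  42.  57.]
80 [77. 84. 42. 51.]80 [120.  60.  36.  51.]
90 [83. 92. 37. 44.]90 [125.  67.  36.  44.]
```

Projection check: the windows match a tilt of about 79°, so the panel is up. Continue gently past vertical.

```bash
python3 -m jog '[[[0,-4,1,0],[0,-4,1,0],[0,-4,1,0],[0,-4,0,0],[0,-4,0,0],[0,-4,0,0],[0,-4,0,0],[0,-4,0,0]]]'
cat > st.py <<'E'
from h import *
s=manip.sense();print(s['force'].round(1),s['ft_torque'].round(2),s['tcp_pos'].round(4))
im=manip.snapshot("scene")[:,:,::-1];cv2.imwrite(f"pics/sc{s['t']:.1f}.png",im)
h=cv2.cvtColor(im,cv2.COLOR_BGR2HSV)[130:310,140:350]
m=((h[...,1]<95)&(h[...,2]>120)).astype(np.uint8); n,l,st,_=cv2.connectedComponentsWithStats(m)
print([s.tolist() for s in st[1:] if s[4]>60])
E
python3 st.py
```

```text
t: 26.85
tcp_pos: [0.5102, -0.043, 0.3148]
tool_rot: [1.0, -0.012, -0.0, 0.0]
force: [0.8, 0.1, -1.3]
finger_gap: 1.002
[ 0.8  0.1 -1.3] [ 0.01  0.02 -0.06] [ 0.5102 -0.043   0.3148]
[[141, 78, 18, 23, 134], [69, 85, 42, 26, 118]]
```

```bash
python3 -m jog '[[[0,-4,0,0],[0,-4,0,0],[0,-4,0,0],[0,-4,0,0],[0,-4,0,0],[0,-3,0,0],[0,-2,0,0],[0,0,0,0]]]'
python3 st.py
```

```text
t: 27.9
tcp_pos: [0.5102, -0.0679, 0.3148]
tool_rot: [1.0, -0.012, -0.0, -0.0]
force: [0.5, -0.4, -0.1]
finger_gap: 1.002
[ 0.5 -0.4 -0.1] [ 0.02 -0.04  0.03] [ 0.5102 -0.0679  0.3148]
[[154, 68, 28, 19, 93], [82, 91, 65, 40, 231]]
```

```bash
python3 -m jog '[[[0,8,0,0],[0,20,0,0],[0,30,0,0],[0,30,5,0],[0,30,10,0],[0,30,20,0],[0,30,20,0],[0,30,20,0]]]'
python3 - <<'E'
from h import *
s=manip.snapshot("scene")[:,:,::-1]; t=manip.snapshot("top")[:,:,::-1]
w=manip.snapshot("wrist")[:,:,::-1]
for n,i in(("s",s),("t",t),("w",w)): cv2.imwrite(f"pics/{n}9.png",i)
np.save("c9.npy",manip.camera_info("wrist"),allow_pickle=True)
a=cv2.resize(s[110:310,170:360],(400,421)); b=cv2.resize(t[140:280,225:365],(400,400)); c=w[200:384,56:456]
z=np.zeros((600,800,3),np.uint8); z[:421,:400]=a; z[:400,400:]=b; z[410:594,400:]=c
cv2.imwrite("pics/m9.png",z)
E
```

```text
t: 28.95
tcp_pos: [0.5097, 0.1419, 0.3904]
tool_rot: [1.0, -0.012, -0.0, -0.0]
force: [0.5, 0.1, -0.6]
finger_gap: 1.0
```

View pics/m9.png

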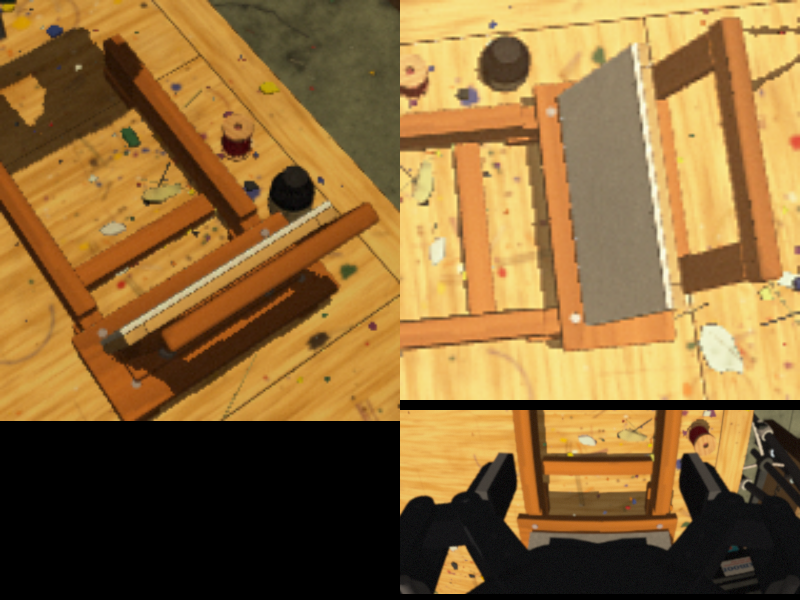

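The panel stands leaning on the back. In the top pane the foot edge runs (558,98)–(585,325) and the top edge (632,44)–(670,308). I'll check the angle and centring from those pixels.

```bash
python3 - <<'E'
from h import *
o=np.array([508.3,-44.5]);ex=np.array([-.02527,-.99968]);ey=np.array([.99968,-.02527])
E=lambda p:np.round([(p[:2]-o)@ex,(p[:2]-o)@ey],1)
for n,x,y,z in(("foot+",558,98,.063),("foot-",585,325,.063),("top+",632,44,.185),("top-",668,308,.185),("ledge+",536,85,.058),("ledge-",564,349,.058)):
    print(n,E(ray("top",225+(x-400+.5)/2.857-.5,140+(y+.5)/2.857-.5,z)*1000))
# fit edges: gray face mask in top image
t=cv2.imread("pics/t9.png");h=cv2.cvtColor(t,cv2.COLOR_BGR2HSV)
m=((h[...,1]<75)&(h[...,2]>60)&(h[...,2]<150)).astype(np.uint8);m[:, :270]=0;m[:,330:]=0;m[:150]=0;m[265:]=0
n,l,st,_=cv2.connectedComponentsWithStats(m);k=1+np.argmax(st[1:,4]);print(st[k])
c=max(cv2.findContours((l==k).astype(np.uint8),cv2.RETR_EXTERNAL,cv2.CHAIN_APPROX_NONE)[0],key=cv2.contourArea)
q=cv2.approxPolyDP(c,6,True)[:,0];print(q.tolist())
for p in q: print(p,E(ray("top",*p,.063)*1000),E(ray("top",*p,.185)*1000))
E
```

```text
foot+ [17.1 94.5]
foot- [ 17.9 -91.9]
top+ [61.6 96.9]
top- [ 62.3 -91.8]
ledge+ [  0.6 108.8]
ledge- [  -0.3 -108.7]
[282 184  34  60 676]
[[304, 184], [286, 195], [282, 189], [285, 210], [293, 209], [285, 214], [297, 223], [288, 229], [286, 216], [289, 237], [303, 224], [298, 243], [298, 231], [308, 234], [305, 240], [315, 226], [304, 225], [314, 219], [310, 196], [299, 207]]
[304 184] [70.7 65. ] [50.2 36.6]
[286 195] [25.5 42.7] [11.5 17.4]
[282 189] [17.8 57.8] [ 4.9 30.4]
[285 210] [19.2  7.6] [  6.  -12.6]
[293 209] [37.9  8.2] [ 22.1 -12.1]
[285 214] [18.1 -1.7] [  5.1 -20.6]
[297 223] [ 43.2 -25. ] [ 26.6 -40.6]
[288 229] [ 21.  -36.8] [  7.6 -50.7]
[286 216] [19.9 -6.5] [  6.6 -24.7]
[289 237] [ 21.2 -55.1] [  7.8 -66.4]
[303 224] [ 56.6 -28.6] [ 38.1 -43.6]
[298 243] [ 39.9 -70.5] [ 23.8 -79.5]
[298 231] [ 43.2 -43.5] [ 26.6 -56.4]
[308 234] [ 65.1 -52.4] [ 45.4 -64. ]
[305 240] [ 56.6 -65.2] [ 38.1 -75. ]
[315 226] [ 83.4 -35.7] [ 61.1 -49.7]
[304 225] [ 58.6 -31.1] [ 39.8 -45.8]
[314 219] [ 83.2 -19.4] [ 60.9 -35.8]
[310 196] [81.  35.1] [59.  10.9]
[299 207] [52.3 11.6] [34.4 -9.2]
```

Foot and top lines are square (under 1 mm over 190 mm). Lean is 44.5 mm over the height, or 20°. Foot sits at 17.5 mm, against 18.3 expected from the felt back. Last check: whether the panel is still and the bystanders are unmoved.

```bash
python3 -m jog '[[[0,0,10,0],[0,10,10,0],[0,10,10,0],[0,0,0,0],[0,0,0,0],[0,0,0,0],[0,0,0,0],[0,0,0,0]]]'
python3 - <<'E'
from h import *
t=manip.snapshot("top")[:,:,::-1];a=cv2.imread("pics/t9.png");b=cv2.imread("pics/top0.png")
d=lambda p,q,r:np.abs(p[r].astype(int)-q[r]).mean()
print("panel change",d(t,a,np.s_[150:260,275:330]),"bottle vs start",d(t,b,np.s_[150:174,250:274]))
s=manip.snapshot("scene")[:,:,::-1];c=cv2.imread("pics/scene0.png")
print("scene spool/bottle vs start",d(s,c,np.s_[160:188,270:294]),d(s,c,np.s_[186:205,298:322]))
print("felt by phase shift",cv2.phaseCorrelate(*[cv2.cvtColor(np.ascontiguousarray(i[158:192,268:294]),6).astype(np.float32) for i in(s,c)]))
manip.sign_off()
E
```

```text
t: 30.1
tcp_pos: [0.5102, 0.1601, 0.4196]
tool_rot: [1.0, -0.012, -0.0, 0.0]
force: [-0.3, -0.5, -0.1]
finger_gap: 1.0
panel change 3.30633608815427 bottle vs start 18.756944444444443
scene spool/bottle vs start 10.735119047619047 7.4904970760233915
felt by phase shift ((0.5100849833602492, 0.04157799795466488), 0.9950331037427173)
the job is handed in; nothing more can be done
```

The panel is left standing on the ledge, leaning against the back, and the job was handed in at about 30 s of the 48 s allowed.

I gripped the panel's middle bar, slid it flat to the back while centring and squaring it, and let go. Two open fingers then pushed its outer edge up and over. The first tip slipped at about 50° and the panel fell back flat, about 12 mm forward. I pushed it flat against the back again and tipped it with the fingers 25 mm lower, which worked.

**Last checks, measured from the top camera:**
- **Lean:** about 20°, which matches the back.
- **Square:** the foot and top edges are parallel to the ledge to within 1 mm.
- **Centring:** about 1–2.5 mm off towards easel +y.
- **Foot position:** 17.5 mm behind the ledge front. The back as felt predicts 18.3 mm, but my first camera reading of the back (about 35 mm) would put it at about 22 mm. I did not press the foot in again to settle this.
- **Stability:** I saw no sign of the panel moving in the last second before handing in (small image difference only), with the arm clear.

**Ink bottle and spool:** in the last picture I viewed, both are standing where they were. The spool area shifted by 0.5 px or less in the scene view. The bottle patch in the top view did differ from the start picture. I put that down to the tipped panel and its shadow and did not measure the bottle's position again.

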